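Stand the fallen hand stamp back on its rest

TASK

The hand stamp with the square foot has been knocked over and lies on the table. Stand it upright again, foot down, in the middle of the square cork rest on the stamp board, setting it down gently and letting go. Leave the two round-footed stamps and the other things on the table standing where they are.

Things in the scene. Friction and masses are not known exactly. Their poses are not given: they have to be found in the camera images.
- stamp: fallen stamp, 112 mm long, about 0.3 kg: square steel foot 60 x 60 mm, 30 mm high with black rubber face, round wooden handle 28 mm thick (34 mm brass collar at 30-38 mm), 38 mm knob at 90-112 mm. Origin: centre of the face; z along the handle to the knob, x and y square to the foot. Lies on a side of the foot, z level, pointing to the right or back towards the robot, axis 30 mm above the table
- stamp_grip (a point): point on the axis of the fallen stamp's handle, 65 mm from the rubber face, in the straight 28 mm part; same axes as stamp
- rest: the free place: a square cork pad 84 x 84 mm, 4 mm thick, fixed on top of the stamp board. Origin at the centre of its underside, z up; its top is 4 mm above its origin and 19 mm above the table
- board: the stamp board: a flat wooden board 110 x 310 mm, 15 mm thick, fixed on the table. Origin at the centre of its underside, y along its length. It has three places at y = -100, 0 and +100 mm: one has the cork rest, on the other two stand the round stamps, in any order
- round_a: bystander stamp: round steel foot 54 mm across and 30 mm high, wooden handle 28 mm thick with a 38 mm knob, 112 mm tall in all, standing on the board. Origin at the centre of its underside, z up its axis
- round_b: bystander stamp: round steel foot 54 mm across and 30 mm high, wooden handle 28 mm thick with a 38 mm knob, 112 mm tall in all, standing on the board. Origin at the centre of its underside, z up its axis
- jar: bystander: closed white plastic jar, 72 mm in diameter, 115 mm high, origin at the centre of its underside
- tape: bystander: roll of paper tape lying flat, 84 mm outside, 60 mm inside, 24 mm high, origin at the centre of its underside
- spool: bystander: wooden spool standing, 52 mm in diameter, 66 mm high, origin at the centre of its underside
There are look-alikes about, which are no part of the job. Leave any green, pink or turquoise look-alike of the stamp alone.

How it is judged:
By the outcome, as a careful person would: the job done as asked, in the order asked, and still so for the second after the job is handed in, with the robot touching nothing.
It also fails if it takes over 42 s, if anything falls off the work surface, if the arm or the gripper's body presses on something with over 40 N, if the wrist force passes 120 N, or if a joint passes its speed limit or range.

ROBOT

A 7-joint arm with a two-finger parallel gripper is mounted at the origin on the work surface. World frame = base frame: x ahead of the robot, y to its left, z up, the work surface at z = 0. Lengths are in m, angles in rad, forces in N, time in s.
With the tool pointing down it reaches from about 0.425 to 0.875 m from the base axis. Payload 4.7 kg.
Tool frame: the origin (TCP) lies on the centre line of the jaws, within the pads' length; the fingertips stand 19 mm ahead of it and the grasp point (between the pads) is the TCP; z points along the fingers, y is the line along which they close (so a half turn about z gives the same grasp; the last joint's range is limited). The gripper opens to 85 mm and grips with 20 to 120 N. Pads are 22 mm wide; open, the fingers measure 114 mm over their backs; the gripper's body (76 mm by 85 mm) begins 54 mm behind the grasp point. The pads swing forward as they close: fully open they stand 13 mm farther back than shut.
Start: joints at [0.014, 0.321, -0.07, 1.45, 0.023, 1.371, -0.057], TCP at [0.65, -0, 0.25] pointing down, gripper open.
Joint ranges: [-2.86, 2.86], [-0.3, 2.09], [-1.38, 1.24], [0.06, 2.45], [-1.56, 4.7], [0.09, 2.05], [-2.69, 2.69]. Speed limits (rad/s): [2.57, 2.57, 3.14, 3.14, 3.14, 3.14, 3.14].

INTERFACE

Orientations are given as a 3x3 rotation matrix whose columns are the frame's x, y, z axes.
In Python, from cell import read_state, capture, finish_job gives the robot as it stands. The module is installed in compiled form; this text tells all that it offers.
- The arm moves only by the shell command python3 -m crank 'ROWS' [FORCE]. ROWS is JSON, a list of rows, each a list of 7 numbers: the shift along the tool's x, y, z normalised to -1 to 1, where 1 is 0.05 m, then the turn, a rotation vector about the tool's x, y, z normalised to -1 to 1, where 1 is 0.08 rad, then the opening, from 0 (shut) to 1 (fully open). A call has 1 to 20 rows; each row shifts and turns the commanded pose from where the row before left it, along the tool's axes as they then stand; what a row does not reach is not made up. A row lasts 1/8 s, in which the tool goes at most 62.5 mm and 10.7 degrees, less where a joint would pass 70% of its speed; a pose out of reach is approached as far as the arm can. A call with a number of a shift or a turn outside -1 to 1 is refused whole. A call with a gripper value outside its range is refused whole. The fingers move at their own pace and stop on an object; FORCE is the grip in N (left out, the last holds). Time passes only in rows, so rows that do not move let the fingers close. It gives the time, the measured TCP pose, the force, the opening and the grip force at its end, in the units of the state.
- read_state(): the state, without advancing time (a new reading comes with each control period).
- capture(name): name is "scene" or "side" or "wrist"; returns a dict with "frame" (400x640x3 uint8, blue, green, red), "mtx" (3x3 intrinsics, pixels), "origin" and "rotation" of the camera in the world. Camera axes: x right, y down, z forward; pixel columns grow to the right and rows downward; lengths in m; the calibration is good to about 2 mm. A picture is of the moment at which its call begins. There is no depth.
- finish_job(): hands the job in; it is judged then, once.
The state is a dict: "t": time; "joints": joint angles; "dq": joint speeds; "joint_efforts": joint torques, N m; "eef_pos": TCP position; "eef_rot": TCP orientation; "ft_force": force on the tool from outside, world axes, zero at the start; "wrist_torque": the same for the moment, N m; "opening": finger opening in m; "grip_force": force on a finger pad.
Only numpy, scipy, OpenCV 4.12 (cv2) and the standard library are available. Lean on these libraries where they do the work, as an engineer would, in place of code of your own. Each camera call takes 0.05 s, during which the arm holds its last target. There are 200 camera calls.

## Working session

There is one attempt and no reset: what is moved stays moved. The work goes in short steps, Python scripts to look and compute and a shell command to move; the robot and the scene stay as the last step left them, time stands still between calls to the robot, and variables do not carry over. Pictures are saved under pics/ and viewed, at most 10 in all, crops included, and the job is handed in when it is done.

```bash
mkdir -p pics; python3 - <<'E'
from cell import *
import cv2,numpy as np
s=read_state();print(s['t'],s['eef_pos'],np.round(s['eef_rot'],3).tolist(),s['opening'])
for n in ('scene','side','wrist'):
    c=capture(n);cv2.imwrite(f'pics/{n}0.png',c['frame']);np.savez(f'{n}0.npz',**c)
    print(n,np.round(c['mtx'],1).tolist(),np.round(c['origin'],3),np.round(c['rotation'],3).tolist())
E
```

```text
0.0 [ 6.49508928e-01 -3.44095556e-05  2.49224825e-01] [[-0.0, 1.0, -0.002], [1.0, 0.0, -0.0], [-0.0, -0.002, -1.0]] 0.0853568985445778
scene [[446.7, 0.0, 321.8], [0.0, 446.7, 196.8], [0.0, 0.0, 1.0]] [ 0.887 -0.479  0.926] [[0.836, 0.47, -0.284], [0.549, -0.705, 0.449], [0.011, -0.531, -0.847]]
side [[468.2, 0.0, 313.1], [0.0, 468.2, 202.2], [0.0, 0.0, 1.0]] [ 0.354 -0.631  0.689] [[0.925, -0.272, 0.265], [-0.379, -0.645, 0.663], [-0.01, -0.714, -0.7]]
wrist [[352.4, 0.0, 323.5], [0.0, 352.4, 205.5], [0.0, 0.0, 1.0]] [0.65  0.072 0.372] [[1.0, 0.001, -0.002], [0.0, -0.959, -0.285], [-0.002, 0.285, -0.959]]
```

View pics/scene0.png

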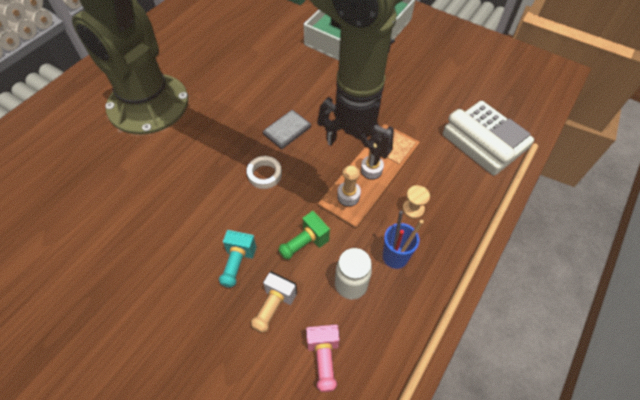

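View pics/side0.png

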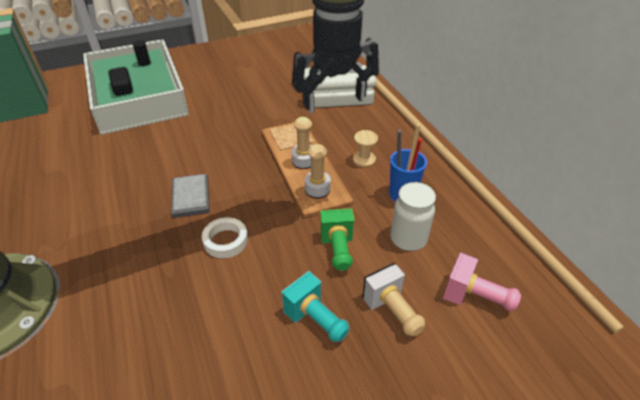

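Scene view: the square-footed stamp has its foot at about (280,288) and its knob at (262,323). The cork rest is at about (402,147). Side view: foot (385,285), knob (413,323), rest (288,135). The green, turquoise and pink ones are look-alikes.

```bash
cat > h.py <<'E'
import numpy as np,cv2
from cell import *
def ray(c,p):
    d=c['rotation']@np.linalg.solve(c['mtx'],[p[0],p[1],1.]);return np.array(c['origin']),d/np.linalg.norm(d)
def plane(c,p,z):
    o,d=ray(c,p);return o+d*(z-o[2])/d[2]
def tri(*cp):
    A=np.zeros((3,3));b=np.zeros(3);R=[ray(c,p) for c,p in cp]
    for o,d in R:
        P=np.eye(3)-np.outer(d,d);A+=P;b+=P@o
    x=np.linalg.solve(A,b);return x,[float(np.linalg.norm(np.cross(x-o,d))) for o,d in R]
def proj(c,X):
    q=c['mtx']@(c['rotation'].T@(np.array(X)-c['origin']));return q[:2]/q[2]
def load(f): return dict(np.load(f))
E
python3 - <<'E'
from h import *
s,d=load('scene0.npz'),load('side0.npz')
for n,a,b in (('foot',(280,288),(385,285)),('knob',(262,323),(413,323)),('rest',(402,147),(288,135)),('rA knob',(350,174),(318,151)),('rB',(375,150),(303,124)),('jarlid',(354,262),(416,196)),('pink',(327,382),(512,298)),('green knob',(285,251),(342,262)),('greenfoot',(317,228),(337,222)),('turq knob',(229,279),(338,330))):
    print(n,*tri((s,a),(d,b)))
cv2.imwrite('pics/m.png',np.hstack([cv2.resize(s['frame'][225:365,220:320],None,fx=4,fy=4),cv2.resize(d['frame'][225:365,340:440],None,fx=4,fy=4)]))
cv2.imwrite('pics/r.png',np.hstack([cv2.resize(s['frame'][110:230,310:430],None,fx=3.3,fy=3.3),cv2.resize(d['frame'][110:230,250:370],None,fx=3.3,fy=3.3)]))
E
```

```text
foot [ 0.63815928 -0.24239267  0.0332708 ] [0.00021854981026484544, 0.00021854981026478713]
knob [ 0.64855459 -0.31935811  0.02324045] [0.0002438652102758721, 0.0002438652102758456]
rest [ 0.658072    0.28376404 -0.02207547] [0.0063029819005930325, 0.006302981900593116]
rA knob [0.63364765 0.03582497 0.1178962 ] [0.0019739013100778875, 0.001973901310078023]
rB [0.64264042 0.13235257 0.11357202] [0.005730403905416001, 0.005730403905416187]
jarlid [ 0.74944138 -0.13786438  0.10825607] [0.00029839210030400726, 0.0002983921003039785]
pink [ 0.82036301 -0.34341356  0.03012639] [0.0013016207312205107, 0.001301620731220443]
green knob [ 0.59458656 -0.16474959  0.02574286] [0.00016028331577769427, 0.00016028331577787365]
greenfoot [ 0.62355796 -0.08048062  0.03426707] [0.0012333855524326216, 0.001233385552432842]
turq knob [ 0.53246808 -0.28338257  0.02219032] [0.0003272656588706534, 0.0003272656588708221]
```

View pics/m.png

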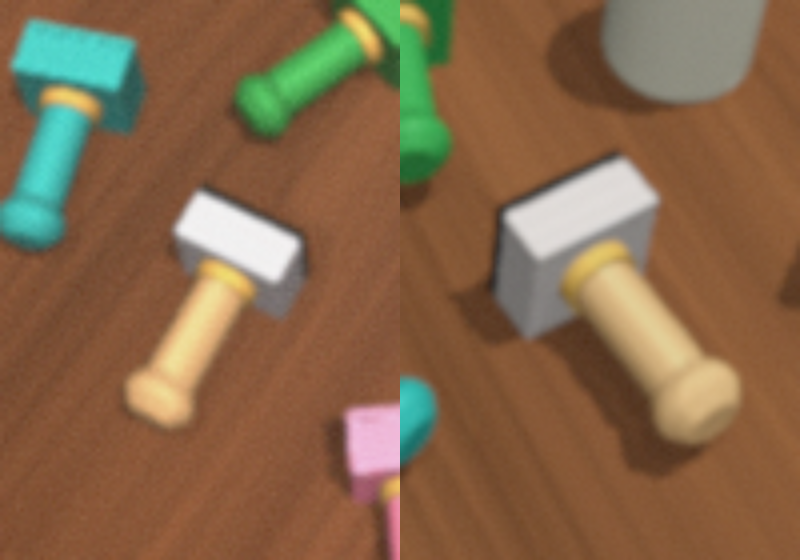

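Crop: on the left, the scene view shows the stamp's white top side and black rubber face, with the handle pointing towards -y. On the right, the side view shows the same. Next I move the wrist camera over it, which also clears the view of the rest.

```bash
python3 -m crank '[[-0.8,0,0,0,0,0,1],[-0.8,0,0,0,0,0,1],[-0.8,0,0,0,0,0,1],[-0.8,0,0,0,0,0,1],[-0.8,0,0,0,0,0,1],[-0.8,0,0,0,0,0,1],[0,0,0,0,0,0,1],[0,0,0,0,0,0,1]]' 60
python3 - <<'E'
from h import *
fr=[]
for n in ('scene','side','wrist'):
    c=capture(n);np.savez(f'{n}1.npz',**c);fr.append(c['frame'])
t=[cv2.resize(fr[0][110:235,305:430],(400,300)),cv2.resize(fr[1][100:225,245:370],(400,300)),cv2.resize(fr[2],(800,500))[100:400]]
cv2.imwrite('pics/a1.png',np.vstack([np.hstack(t[:2]),t[2]]))
E
```

```text
t: 1.15
eef_pos: [0.65, -0.2393, 0.2498]
eef_rot: [[-0.0, 1.0, -0.0], [1.0, 0.0, 0.001], [0.001, -0.0, -1.0]]
ft_force: [-0.2, 1.4, 0.3]
opening: 0.0856
grip_force: 0.0
```

View pics/a1.png

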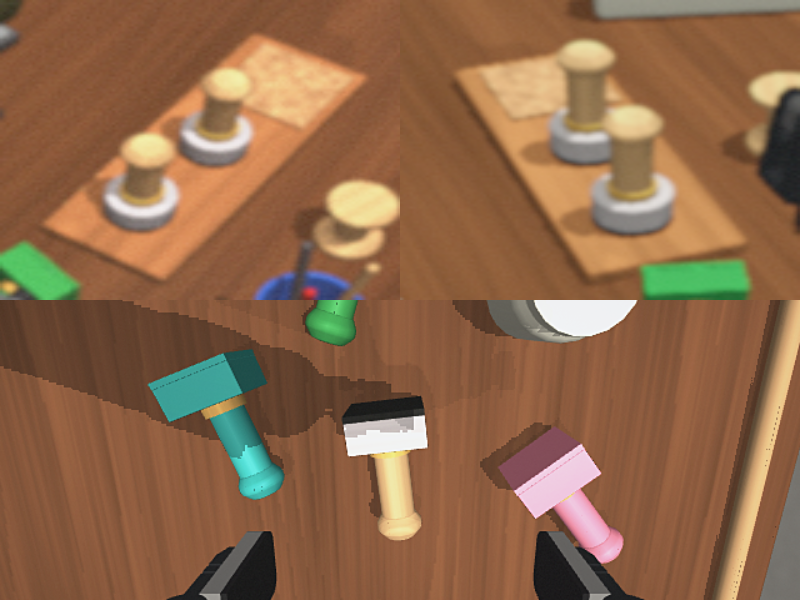

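Top crops: the rest's cork is fully visible in the scene view and its lower right part is behind a stamp in the side view. Bottom: the wrist view shows the whole stamp, foot top at about (385,430) and knob at (400,525) in the crop. Next I measure with masks.

```bash
python3 - <<'E'
from h import *
s,d,w=[load(f'{n}1.npz') for n in ('scene','side','wrist')]
def hsv(c): return cv2.cvtColor(c['frame'],cv2.COLOR_BGR2HSV)
def big(m,near=None):
    cs,_=cv2.findContours(m,cv2.RETR_EXTERNAL,cv2.CHAIN_APPROX_NONE)
    return max(cs,key=cv2.contourArea)
for n,c,roi,p,q in (('w',w,(265,170,350,360),(315,300),(308,268)),('s',s,(240,265,305,335),(265,310),(272,300)),('d',d,(355,255,435,340),(410,320),(392,295))):
    H=hsv(c);print(n,[H[b,a].tolist() for a,b in (p,q)])
print('cork',[hsv(s)[b,a].tolist() for a,b in ((395,142),(400,150),(410,145))],'board',[hsv(s)[b,a].tolist() for a,b in ((365,190),(340,200),(355,210),(384,129))])
print('cork d',[hsv(d)[b,a].tolist() for a,b in ((280,135),(290,130),(285,142))],'board',[hsv(d)[b,a].tolist() for a,b in ((300,180),(290,155),(320,205))])
print('foot w',[hsv(w)[b,a].tolist() for a,b in ((300,195),(320,188),(320,200),(290,185),(310,167))])
E
```

```text
w [[11, 141, 145], [16, 113, 208]]
s [[23, 91, 243], [23, 92, 241]]
d [[19, 96, 222], [21, 85, 234]]
cork [[16, 114, 240], [15, 120, 234], [16, 114, 239]] board [[13, 151, 226], [6, 24, 105], [12, 147, 214], [12, 151, 216]]
cork d [[16, 105, 226], [18, 99, 231], [17, 103, 230]] board [[15, 136, 213], [14, 134, 210], [14, 139, 193]]
foot w [[30, 1, 242], [105, 2, 244], [18, 31, 230], [5, 14, 199], [20, 25, 31]]
```

```bash
cat > m.py <<'E'
from h import *
s,d,w=[load(f'{n}1.npz') for n in ('scene','side','wrist')]
def mask(c,lo,hi,roi):
    b=cv2.GaussianBlur(c['frame'],(3,3),0)
    m=cv2.inRange(cv2.cvtColor(b,cv2.COLOR_BGR2HSV),lo,hi);k=np.zeros_like(m);x0,y0,x1,y1=roi;k[y0:y1,x0:x1]=m[y0:y1,x0:x1]
    k=cv2.morphologyEx(k,cv2.MORPH_OPEN,np.ones((3,3)))
    cs,_=cv2.findContours(k,cv2.RETR_EXTERNAL,cv2.CHAIN_APPROX_NONE);C=max(cs,key=cv2.contourArea)
    o=np.zeros_like(m);cv2.drawContours(o,[C],-1,255,-1);return o,C
# stamp handle in wrist
m,C=mask(w,(12,45,160),(30,135,255),(265,205,350,270));print('handle bbox',cv2.boundingRect(C))
ys=range(225,248);ce=[];wd=[]
for y in ys:
    xs=np.where(m[y])[0];ce.append(xs.mean());wd.append(xs[-1]-xs[0]+1)
print('widths',wd)
l=np.polyfit(list(ys),ce,1)
P=[plane(w,(np.polyval(l,y),y),.03) for y in (225,247)]
a=P[1]-P[0];print('axis pts',P,'yaw of z',np.degrees(np.arctan2(a[1],a[0])))
x,y,ww,hh=cv2.boundingRect(C);print('knob end px',y+hh)
# foot top face in wrist
m2,F=mask(w,(0,0,140),(180,42,255),(265,170,350,215))
r=cv2.minAreaRect(F);bx=cv2.boxPoints(r);print('foot rect',r);
for z in (.06,):
    Q=[plane(w,p,z) for p in bx];print('corners',np.round(Q,4).tolist(),np.round([np.linalg.norm(Q[i]-Q[i-1]) for i in range(4)],4))
# handle in scene/side -> height of axis: knob centroid triangulated
ms,Cs=mask(s,(12,40,150),(30,150,255),(240,283,298,335));md,Cd=mask(d,(12,40,150),(30,150,255),(375,280,435,340))
print('areas',cv2.contourArea(Cs),cv2.contourArea(Cd),cv2.contourArea(C))
cen=lambda m:(lambda M:(M['m10']/M['m00'],M['m01']/M['m00']))(cv2.moments(m,True))
print('handle centroid 3 views',tri((s,cen(ms)),(d,cen(md)),(w,cen(m))))
# cork
mc,K=mask(s,(12,60,190),(22,133,255),(378,120,425,170));md2,K2=mask(d,(12,60,190),(24,119,255),(262,118,305,155))
print('cork areas',cv2.contourArea(K),cv2.contourArea(K2),cv2.minAreaRect(K))
ap=cv2.approxPolyDP(cv2.convexHull(K),3,True)[:,0];print('scene quad',ap.tolist())
Q=[plane(s,p,.019) for p in ap];print(np.round(Q,4).tolist())
ap2=cv2.approxPolyDP(cv2.convexHull(K2),3,True)[:,0];print('side quad',ap2.tolist(),np.round([plane(d,p,.019) for p in ap2],4).tolist())
o=[cv2.resize(f,(400,300)) for f in (np.dstack([mc]*3)[110:235,305:430],np.dstack([md2]*3)[100:225,245:370],np.dstack([m|m2]*3)[160:285,250:375],s['frame'][110:235,305:430])]
cv2.imwrite('pics/mm.png',np.vstack([np.hstack(o[:2]),np.hstack(o[2:])]))
E
python3 m.py
```

```text
handle bbox (300, 205, 37, 65)
widths [np.int64(26), np.int64(26), np.int64(26), np.int64(26), np.int64(26), np.int64(26), np.int64(25), np.int64(26), np.int64(26), np.int64(26), np.int64(26), np.int64(26), np.int64(26), np.int64(25), np.int64(25), np.int64(25), np.int64(26), np.int64(26), np.int64(26), np.int64(26), np.int64(25), np.int64(25), np.int64(25)]
axis pts [array([ 0.64216891, -0.28867618,  0.03      ]), array([ 0.64502124, -0.31321472,  0.03      ])] yaw of z -83.36975726094907
knob end px 270
foot rect ((308.09149169921875, 188.3231658935547), (25.840980529785156, 65.04417419433594), 83.6598129272461)
corners [[0.606, -0.2339, 0.06], [0.6645, -0.2271, 0.06], [0.6675, -0.2511, 0.06], [0.6077, -0.2582, 0.06]] [0.0243 0.0589 0.0242 0.0602]
areas 609.0 1010.5 1680.5
handle centroid 3 views (array([ 0.64409522, -0.29906733,  0.03574384]), [0.00278220465264562, 0.0015768544940023346, 0.0016841256977786045])
cork areas 711.0 517.5 ((394.1000671386719, 145.80001831054688), (33.093807220458984, 26.385601043701172), 26.56505012512207)
scene quad [[386, 129], [413, 141], [399, 162], [378, 151]]
[[0.6078, 0.2742, 0.019], [0.6863, 0.2776, 0.019], [0.688, 0.197, 0.019], [0.6265, 0.198, 0.019]]
side quad [[304, 118], [296, 145], [280, 148], [271, 129]] [[0.7006, 0.2906, 0.019], [0.643, 0.1953, 0.019], [0.6048, 0.1992, 0.019], [0.6095, 0.2786, 0.019]]
```

View pics/mm.png

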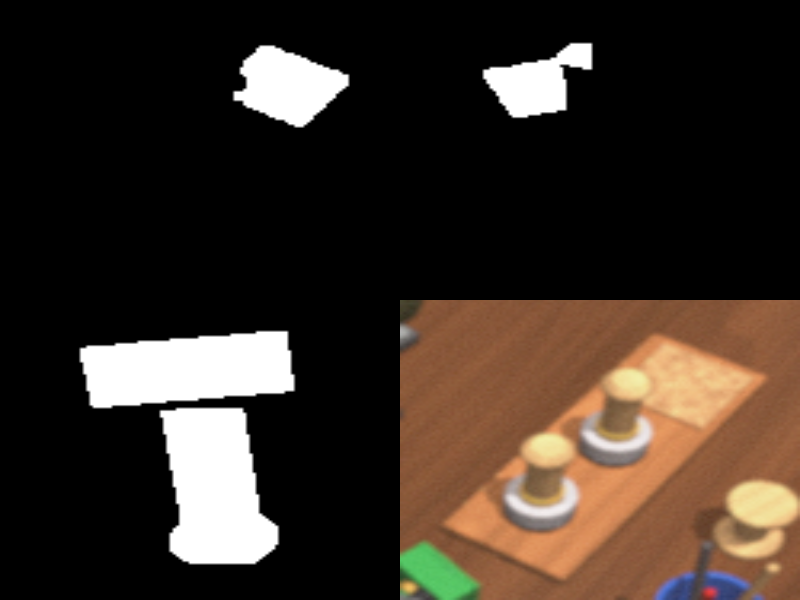

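Masks: the scene cork is whole apart from its left edge, which a knob hides; the side one is partly hidden. The wrist stamp mask is clean. I'll spend a second or so looking straight down at the rest.

```bash
python3 -m crank '[[1,0,0,0,0,0,1],[1,0,0,0,0,0,1],[1,0,0,0,0,0,1],[1,0,0,0,0,0,1],[1,0,0,0,0,0,1],[1,0,0,0,0,0,1],[1,0,0,0,0,0,1],[1,0,0,0,0,0,1],[0.4,0,0,0,0,0,1],[0,0,0,0,0,0,1],[0,0,0,0,0,0,1]]' | head -2
cat > r.py <<'E'
from h import *
c=capture('wrist');np.savez('wrist2.npz',**c)
cv2.imwrite('pics/w2.png',c['frame'])
p=proj(c,(.647,.237,.019));print(p,cv2.cvtColor(c['frame'],cv2.COLOR_BGR2HSV)[int(p[1])-30:int(p[1])+31:15,int(p[0])-75:int(p[0])+76:15].tolist())
E
python3 r.py
```

```text
t: 2.68
eef_pos: [0.6505, 0.1773, 0.2504]
[319.52500234 113.52213991] [[[11, 145, 120], [10, 125, 61], [12, 145, 213], [15, 117, 232], [18, 108, 238], [15, 117, 234], [15, 119, 232], [15, 119, 232], [22, 87, 242], [11, 143, 128], [11, 139, 130]], [[11, 138, 126], [12, 139, 110], [12, 147, 207], [15, 119, 231], [19, 102, 237], [14, 121, 221], [26, 80, 237], [17, 110, 236], [12, 150, 155], [11, 140, 129], [11, 139, 125]], [[10, 142, 113], [12, 133, 69], [12, 146, 205], [18, 109, 236], [16, 118, 236], [16, 113, 236], [16, 113, 238], [14, 118, 222], [12, 149, 218], [11, 141, 130], [12, 144, 124]], [[11, 124, 76], [11, 139, 121], [13, 144, 223], [17, 110, 236], [13, 124, 189], [20, 102, 238], [16, 117, 235], [15, 118, 231], [12, 148, 216], [11, 141, 130], [11, 139, 125]], [[12, 133, 73], [11, 132, 83], [13, 144, 238], [19, 105, 238], [16, 116, 235], [15, 118, 234], [17, 110, 237], [15, 119, 232], [12, 146, 209], [11, 138, 131], [12, 144, 122]]]
```

View pics/w2.png

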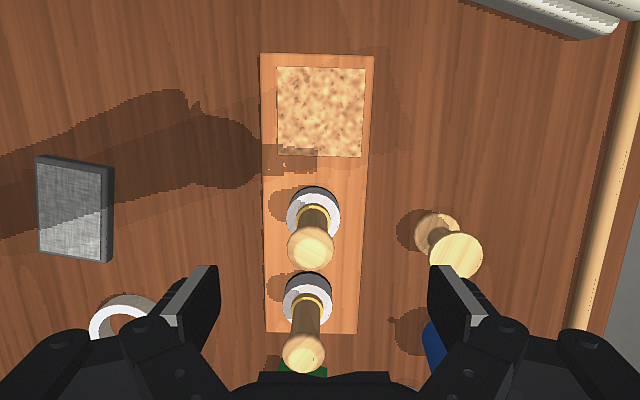

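The wrist view shows the whole cork: corners about (277,66), (366,68), (361,157) and (276,152). The phone is at the top right.

```bash
python3 - <<'E'
from h import *
c=load('wrist2.npz');s=load('scene1.npz')
b=cv2.GaussianBlur(c['frame'],(5,5),0);H=cv2.cvtColor(b,cv2.COLOR_BGR2HSV)
m=((H[...,1]<134)&(H[...,2]>150)).astype(np.uint8)*255;k=np.zeros_like(m);k[56:165,266:376]=m[56:165,266:376]
k=cv2.morphologyEx(cv2.morphologyEx(k,cv2.MORPH_CLOSE,np.ones((7,7))),cv2.MORPH_OPEN,np.ones((9,9)))
C=max(cv2.findContours(k,cv2.RETR_EXTERNAL,cv2.CHAIN_APPROX_NONE)[0],key=cv2.contourArea)
q=cv2.approxPolyDP(cv2.convexHull(C),6,True)[:,0];print(q.tolist())
for name,px,z in (('cork',q,.019),('hand',[(277,66),(366,68),(361,157),(276,152)],.019),('board',[(260,53),(374,56),(357,333),(266,330)],.015)):
    Q=np.array([plane(c,p,z) for p in px]);print(name,np.round(Q[:,:2],4).tolist(),Q.mean(0),np.round([np.linalg.norm(Q[i]-Q[i-1]) for i in range(len(Q))],4),[round(float(np.degrees(np.arctan2(*(Q[i]-Q[i-1])[1::-1]))),1) for i in range(len(Q))])
for a,p in (((277,66),(386,128)),((366,68),(419,141.5)),((361,157),(399,162))): print('tri corner',tri((c,a),(s,p)))
for n,p in (('phone',(446,130)),('phone',(468,102)),('phone',(495,170)),('tray',(307,40)),('tray',(330,55)),('box',(285,140))): print(n,plane(s,p,.03))
st=read_state();print(st['t'],st['joints'],st['ft_force'])
E
```

```text
[[277, 66], [365, 69], [360, 156], [278, 154]]
cork [[0.6074, 0.2803], [0.69, 0.2774], [0.6875, 0.1955], [0.605, 0.1977]] [0.64747408 0.23772047 0.019     ] [0.0826 0.0827 0.082  0.0825] [88.4, -2.0, -91.7, 178.5]
hand [[0.6074, 0.2803], [0.6909, 0.2783], [0.6885, 0.1945], [0.6031, 0.1997]] [0.64747897 0.23818964 0.019     ] [0.0806 0.0836 0.0839 0.0856] [87.0, -1.3, -91.6, 176.5]
board [[0.5914, 0.292], [0.6985, 0.2892], [0.6901, -0.0161], [0.582, -0.0116]] [0.64050454 0.13837389 0.015     ] [0.3038 0.1072 0.3054 0.1082] [88.2, -1.5, -91.6, 177.6]
tri corner (array([0.60601256, 0.28034394, 0.01552131]), [0.000941121183491192, 0.0009411211834911742])
tri corner (array([0.69573711, 0.28026999, 0.02123771]), [0.005475086837700988, 0.005475086837701084])
tri corner (array([0.68841007, 0.19493441, 0.02163261]), [0.0001501714151423199, 0.0001501714151422933])
phone [0.74400988 0.34993115 0.03      ]
phone [0.75180636 0.47571612 0.03      ]
phone [0.90003073 0.2992277  0.03      ]
tray [0.24045695 0.44112958 0.03      ]
tray [0.33466039 0.42371832 0.03      ]
box [0.41285426 0.08783093 0.03      ]
2.725 [-0.19929574  0.37598716 -0.14266712  1.38024862  0.0549959   1.38922926
 -0.34571826] [-0.37773295 -1.10861492 -0.32953729]
```

Stamp: grip point about (0.642,-0.2895,0.03), axis heading -83.4°. Rest: centre (0.6475,0.238), yaw -1.7°, top at about 0.019. The plan is to grasp with the tool leaning 30° towards the knob and pitch -90° about tool y, so the tool ends 30° below level and pointing along -y at the rest.

```bash
python3 -m crank '[[-0.95,0,0,0,0,0,1],[-0.95,0,0,0,0,0,1],[-0.95,0,0,0,0,0,1],[-0.95,0,0,0,0,0,1],[-0.95,0,0,0,0,0,1],[-0.95,0,0,0,0,0,1],[-0.95,0,0,0,0,0,1],[-0.95,0,0,0,0,0,1],[-0.95,0,0,0,0,0,1],[-0.95,0,0,0,0,0,1],[-0.95,0,0,0,0,-0.72,1],[0,0,0,0,0,-0.72,1],[0,0,0,0,0.935,0,0.9],[0,0,0,0,0.935,0,0.9],[0,0,0,0,0.935,0,0.9],[0,0,0,0,0.935,0,0.9],[0,0,0,0,0.935,0,0.9],[0,0,0,0,0.935,0,0.9],[0,0,0,0,0.935,0,0.9],[0,0,0,0,0,0,0.9]]'
cat > g.py <<'E'
from h import *
import sys
st=read_state();R=np.array(st['eef_rot']);p=np.array(st['eef_pos'])
t=np.array([float(v) for v in sys.argv[1:4]])
print('tool-axis shift in units',np.round(R.T@(t-p)/.05,3),'y angle',np.degrees(np.arctan2(R[1,1],R[0,1])),'z',R[:,2].round(3),st['joints'].round(2) if hasattr(st['joints'],'round') else st['joints'])
E
python3 g.py .6417 -.2895 .03
```

```text
t: 5.22
eef_pos: [0.648, -0.3463, 0.2481]
eef_rot: [[-0.093, 0.994, -0.058], [0.861, 0.11, 0.496], [0.499, -0.003, -0.866]]
ft_force: [-0.4, 0.6, 0.1]
opening: 0.0771
grip_force: 0.0
tool-axis shift in units [-1.188  0.014  4.349] y angle 6.302916766168488 z [-0.058  0.496 -0.866] [ 0.64  0.79 -0.03  0.85 -0.38  1.85  0.68]
```

```bash
python3 -m crank '[[-0.6,0,0,0,0,0,0.9],[-0.59,0,0,0,0,0,0.9],[0,0,0.8,0,0,0,0.9],[0,0,0.8,0,0,0,0.9],[0,0,0.8,0,0,0,0.9],[0,0,0.6,0,0,0,0.9],[0,0,0,0,0,0,0.9],[0,0,0,0,0,0,0.9]]'
python3 g.py .6417 -.2895 .03
python3 - <<'E'
from h import *
c=capture('wrist');cv2.imwrite('pics/w3.png',c['frame']);np.savez('wrist3.npz',**c);print([proj(c,(.6417+.1155*a,-.2895-.993*a,.03)).round(1).tolist() for a in (-.035,0,.047)])
E
```

```text
t: 6.22
eef_pos: [0.6477, -0.3207, 0.0926]
eef_rot: [[-0.1, 0.993, -0.055], [0.862, 0.114, 0.494], [0.497, 0.002, -0.867]]
ft_force: [0.4, 0.2, 0.5]
opening: 0.0765
grip_force: 0.0
tool-axis shift in units [-0.073 -0.051  1.4  ] y angle 6.559609730035403 z [-0.055  0.494 -0.867] [ 0.62  0.83 -0.04  1.09 -0.36  1.57  0.77]
[[319.2, 178.0], [319.1, 235.0], [318.9, 318.9]]
```

View pics/w3.png

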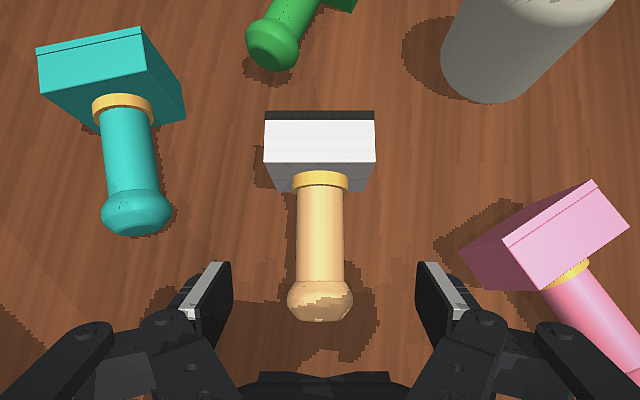

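The view shows the stamp centred between the fingers (handle at column 320, predicted 319). Neighbours are clear. Next I descend and close.

```bash
python3 -m crank '[[-0.07,-0.05,0.5,0,0,0,0.9],[0,0,0.5,0,0,0,0.9],[0,0,0.4,0,0,0,0.9],[0,0,0,0,0,0,0.9],[0,0,0,0,0,0,0],[0,0,0,0,0,0,0],[0,0,0,0,0,0,0],[0,0,0,0,0,0,0],[0,0,0,0,0,0,0]]' 70; python3 g.py .6417 -.2895 .03
```

```text
t: 7.4
eef_pos: [0.6416, -0.2887, 0.0293]
eef_rot: [[-0.1, 0.993, -0.056], [0.861, 0.114, 0.496], [0.499, 0.001, -0.867]]
ft_force: [-0.2, -2.4, 4.8]
opening: 0.0264
grip_force: 68.6
tool-axis shift in units [-0.006 -0.    -0.021] y angle 6.558408443713371 z [-0.056  0.496 -0.867] [ 0.6   0.84 -0.05  1.21 -0.37  1.44  0.79]
```

```bash
python3 -m crank '[[0.15,0,-0.26,0,0,0,0],[0.3,0,-0.52,0,0,0,0],[0.5,0,-0.867,0,0,0,0],[0.5,0,-0.867,0,0,0,0],[0.5,0,-0.867,0,0,0,0],[0.5,0,-0.867,0,0,0,0],[0.2,0,-0.35,0,0,0,0],[0,0,0,0,-0.935,0,0],[0,0,0,0,-0.935,0,0],[0,0,0,0,-0.935,0,0],[0,0,0,0,-0.935,0,0],[0,0,0,0,-0.935,0,0],[0,0,0,0,-0.935,0,0],[0,0,0,0,-0.935,0,0],[0,0,0,0,0,0.72,0],[0,0,0,0,0,0.72,0],[0,0,0,0,0,0,0]]'; python3 g.py .6475 .238 .28
```

```text
t: 9.52
eef_pos: [0.6405, -0.2872, 0.2915]
eef_rot: [[-0.001, 1.0, -0.003], [1.0, 0.001, 0.002], [0.002, -0.003, -1.0]]
ft_force: [0.4, -0.1, -2.3]
opening: 0.0265
grip_force: 69.1
tool-axis shift in units [10.503  0.153  0.246] y angle 0.06758323179576003 z [-0.003  0.002 -1.   ] [ 0.35  0.42  0.05  1.24 -0.02  1.49  0.4 ]
```

```bash
python3 -m crank '[[0.5,0.15,0,0,0,0.38,0],[0.95,0,0,0,0,0,0],[0.95,0,0,0,0,0,0],[0.95,0,0,0,0,0,0],[0.95,0,0,0,0,0,0],[0.95,0,0,0,0,0,0],[0.95,0,0,0,0,0,0],[0.95,0,0,0,0,0,0],[0.95,0,0,0,0,0,0],[0.95,0,0,0,0,0,0],[0.95,0,0,0,0,0,0],[0.5,0,0,0,0,0,0],[0,0,0,0,-0.935,0,0],[0,0,0,0,-0.935,0,0],[0,0,0,0,-0.935,0,0],[0,0,0,0,-0.935,0,0],[0,0,0,0,-0.935,0,0],[0,0,0,0,-0.935,0,0],[0,0,0,0,-0.935,0,0],[0,0,0,0,0,0,0]]'; python3 g.py .6475 .238 .28
```

```text
t: 12.02
eef_pos: [0.6634, 0.2379, 0.2913]
eef_rot: [[0.023, 1.0, -0.017], [0.865, -0.028, -0.5], [-0.5, -0.003, -0.866]]
ft_force: [0.3, 0.8, -3.6]
opening: 0.026
grip_force: 69.3
tool-axis shift in units [ 0.108 -0.317  0.201] y angle -1.6324339775010062 z [-0.017 -0.5   -0.866] [-0.54  0.62 -0.07  1.03  0.47  1.8  -0.6 ]
```

```bash
python3 -m crank '[[0,-0.3,0,0,-0.935,0,0],[0,0,0,0,-0.935,0,0],[0,0,0,0,-0.935,0,0],[0,0,0,0,-0.935,0,0],[0,0,0,0,-0.935,0,0],[0,0,0,0,-0.935,0,0],[0,0,0,0,-0.935,0,0],[0,0,0,0,0,0,0],[0,0,0,0,0,0,0]]'; python3 g.py .6475 .238 .12
python3 - <<'E'
from h import *
a=capture('scene');b=capture('side');np.savez('sc4.npz',**a);np.savez('sd4.npz',**b)
P=[]
for c in (a,b):
    u,v=proj(c,(.65,.24,.28)).astype(int);x0=max(0,u-60);y0=max(0,v-50);x0=min(x0,520);print(x0,y0)
    P.append(cv2.resize(c['frame'][y0:y0+120,x0:x0+120],(400,400)))
cv2.imwrite('pics/h4.png',np.hstack(P))
E
```

```text
t: 13.15
eef_pos: [0.6492, 0.2368, 0.2942]
eef_rot: [[0.016, 1.0, -0.026], [0.501, -0.031, -0.865], [-0.865, 0.001, -0.501]]
ft_force: [-0.3, 0.2, -2.3]
opening: 0.0259
grip_force: 69.4
tool-axis shift in units [ 3.026 -0.038  1.726] y angle -1.7797368822303903 z [-0.026 -0.865 -0.501] [-0.76  0.82  0.11  0.95  0.75  2.04 -0.58]
352 15
226 0
```

View pics/h4.png

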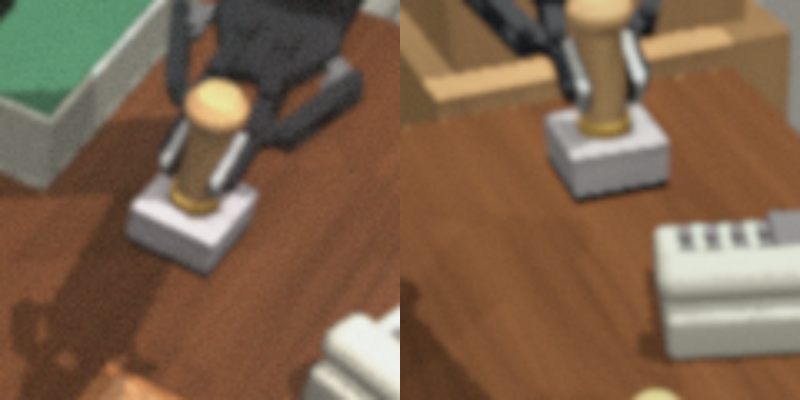

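Both crops show the stamp held upright, foot down. Foot-top corners are at about (130,208), (210,240), (257,187) on the left and (168,150), (267,143), (240,105) on the right. Next I check tilt and centre from them.

```bash
python3 - <<'E'
from h import *
a=load('sc4.npz');b=load('sd4.npz');k=120/400
S=lambda p:(352+p[0]*k,15+p[1]*k);D=lambda p:(226+p[0]*k,p[1]*k)
T=[tri((a,S(p)),(b,D(q))) for p,q in (((130,208),(168,150)),((210,240),(267,143)),((257,187),(240,105)))]
for t in T: print(t[0].round(4),round(t[1][0],4))
A,B,C=[t[0] for t in T];n=np.cross(B-A,C-B);n/=np.linalg.norm(n);print('normal',n,'centre',(A+C)/2,np.linalg.norm(B-A),np.linalg.norm(C-B))
st=read_state();R=np.array(st['eef_rot'])
print('expected axis',R@np.array([-np.cos(np.pi/6),0,-.5]))
# wrist at grasp: stamp z in tool frame, from pose then
E
python3 g.py .6475 .238 .11
```

```text
[0.6187 0.2098 0.2603] 0.0037
[0.6775 0.2077 0.2588] 0.0016
[0.6816 0.2663 0.2584] 0.0028
normal [0.02533049 0.00506075 0.99966632] centre [0.65017395 0.23804409 0.25934127] 0.058813644132776524 0.05875052437501707
expected axis [-0.00167344 -0.00177703  0.99999702]
tool-axis shift in units [ 3.211 -0.042  1.831] y angle -1.8003025861419104 z [-0.026 -0.865 -0.502] [-0.76  0.82  0.11  0.95  0.75  2.04 -0.58]
```

```bash
python3 -m crank '[[0.43,-0.04,0.25,0,0,0,0],[0.65,0,0.376,0,0,0,0],[0.65,0,0.376,0,0,0,0],[0.65,0,0.376,0,0,0,0],[0.65,0,0.376,0,0,0,0],[0.2,0,0.12,0,0,0,0],[0,0,0,0,0,0,0],[0,0,0,0,0,0,0],[0,0,0,0,0,0,0]]'; python3 g.py .6470 .2375 .086
```

```text
t: 14.38
eef_pos: [0.6476, 0.2373, 0.1088]
eef_rot: [[0.018, 1.0, -0.025], [0.501, -0.031, -0.865], [-0.865, 0.003, -0.502]]
ft_force: [-0.0, -0.6, -2.5]
opening: 0.0266
grip_force: 69.4
tool-axis shift in units [ 0.396 -0.013  0.226] y angle -1.7514221575186555 z [-0.025 -0.865 -0.502] [-0.75  0.97  0.08  1.07  0.68  1.85 -0.79]
```

```bash
python3 -m crank '[[0.13,0,0.075,0,0,0,0],[0.13,0,0.075,0,0,0,0],[0.09,0,0.05,0,0,0,0],[0.03,0,0.018,0,0,0,0],[0,0,0,0,0,0,0],[0,0,0,0,0,0,0]]'|egrep 't:|eef_pos|ft'; for i in 1; do :; done; python3 -m crank '[[0.017,0,0.01,0,0,0,0],[0,0,0,0,0,0,0]]'|egrep 'eef_pos|ft';python3 -m crank '[[0.017,0,0.01,0,0,0,0],[0,0,0,0,0,0,0]]'|egrep 'eef_pos|ft'
```

```text
t: 15.12
eef_pos: [0.647, 0.2371, 0.0853]
eef_rot: [[0.016, 1.0, -0.026], [0.5, -0.03, -0.866], [-0.866, 0.0, -0.5]]
ft_force: [0.2, -0.3, -3.2]
eef_pos: [0.6469, 0.237, 0.0841]
ft_force: [0.1, -0.1, -2.9]
eef_pos: [0.647, 0.2371, 0.0833]
ft_force: [-0.2, 1.5, -1.0]
```

```bash
python3 -m crank '[[0.014,0,0.008,0,0,0,0],[0,0,0,0,0,0,0],[0,0,0,0,0,0,0]]'|egrep 'eef_pos|ft'
python3 - <<'E'
from h import *
a=capture('scene');b=capture('side')
P=[]
for c in (a,b):
    u,v=proj(c,(.647,.238,.06)).astype(int);print(u,v);y0=max(0,v-50);P.append(cv2.resize(c['frame'][y0:y0+100,u-50:u+50],(400,400)))
cv2.imwrite('pics/p5.png',np.hstack(P))
E
```

```text
eef_pos: [0.647, 0.2371, 0.0833]
ft_force: [-0.7, 2.2, 3.3]
394 134
290 120
```

View pics/p5.png

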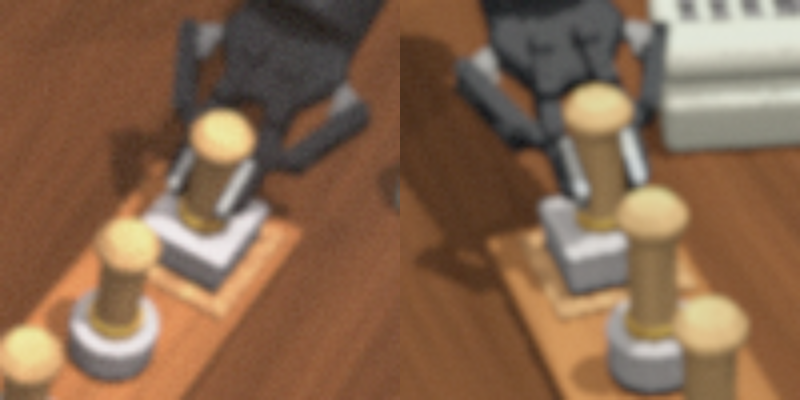

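Both crops show the stamp upright on the cork with an even rim, and about 6 N of contact has built up. Next I release and retreat along the tool axis.

```bash
python3 -m crank '[[0,0,0,0,0,0,0.4],[0,0,0,0,0,0,0.6],[0,0,0,0,0,0,0.8],[0,0,0,0,0,0,0.8],[0,0,0,0,0,0,0.8],[0,0,-0.2,0,0,0,0.8],[0,0,-0.5,0,0,0,0.8],[0,0,-0.7,0,0,0,0.8],[0,0,-0.7,0,0,0,0.8],[-0.4,0,-0.6,0,0,0,0.8],[-0.4,0,-0.6,0,0,0,0.8],[0,0,0,0,0,0,0.8],[0,0,0,0,0,0,0.8]]'
python3 - <<'E'
from h import *
c=capture('wrist');a=capture('scene');b=capture('side')
P=[cv2.resize(c['frame'],(800,500))[:,200:600]]
u,v=proj(a,(.647,.238,.06)).astype(int);u2,v2=proj(b,(.647,.238,.06)).astype(int);print(u-50,v-40,u2-50,max(0,v2-40))
Q=[cv2.resize(x,(400,250)) for x in (a['frame'][v-40:v+40,u-64:u+64],b['frame'][max(0,v2-40):max(0,v2-40)+80,u2-64:u2+64])]
cv2.imwrite('pics/f6.png',np.hstack([P[0],np.vstack(Q)]))
print(proj(c,(.6475,.238,.019)),read_state()['t'])
E
```

```text
t: 17.73
eef_pos: [0.6505, 0.3449, 0.1762]
eef_rot: [[0.011, 0.999, -0.047], [0.492, -0.047, -0.869], [-0.87, -0.014, -0.492]]
ft_force: [-0.5, 0.8, -0.7]
opening: 0.0683
grip_force: 0.0
344 94 240 80
[328.49533928  85.53979383] 17.875
```

View pics/f6.png

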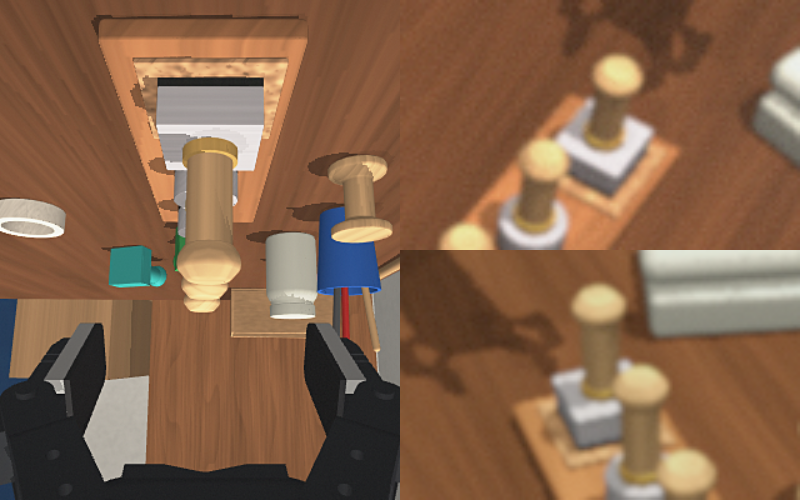

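The stamp stands upright on the cork with even margins: foot base about 157–265 within cork 133–288 (wrist crop columns). The gripper is clear and the neighbours haven't moved.

```bash
python3 -c "
from cell import *;print(finish_job())"
```

```text
the job is handed in; nothing more can be done
None
```

The square-footed stamp is standing upright, foot down, in the middle of the cork rest (centred by eye in the last pictures), released gently with the arm clear and nothing else touched; the job was handed in at about 18 s of the 42 s allowed.

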